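# Scan in the muffin tray and slide it home

### The job

Pick up the hand scanner and aim it squarely at the middle of the barcode tag on the tray of dark red muffins, from about a hand's width (100 mm) away, holding it steady for two seconds while that tray is still pulled out. Then push that tray fully home into its case, and set the scanner back upright on the middle of its black pad, lined up with the pad, without dropping it. Leave the tray of golden muffins and the other things on the counter as they are.

Things in the scene. Friction and masses are not known exactly. Their poses are not given: they have to be found in the camera images.
- scanner: hand scanner on its pad: orange handle, white head; 152 mm long (x -79 to 73 mm), 37 mm high, about 0.22 kg. Origin: underside, on the centre line; x along it towards the head, z up. Handle: x -78 to +34 mm, 32 mm wide, 34 mm high, flat sides, to be gripped from above across y; mass centre near x = 0. Head: 46 mm wide. Beam leaves under the head's front, forwards and 45 degrees down when level
- scanner_lens (a point): centre of the scanner's red window (36 x 18 mm), at x = 63.5, y = 0, z = 11.5 mm in the scanner's frame. z points along the beam (45 degrees below the scanner's x), y is the scanner's y
- pad: black rubber pad 230 x 90 mm, 6 mm thick, fixed to the counter. Origin: centre of its underside, on the counter; x along its length, z up. The scanner starts near its middle, head towards the pad's +x
- tray_red (a joint): slide of the tray of dark red muffins with white dots; six muffins are fixed in it. Metres out of its glass-sided case: 0 = fully home (hard stop, nose flush with the front of the case's deck), grows as it comes out, at most 0.10; starts at 0.06 to 0.08. Friction about 4 N, no spring; tray 150 x 245 mm, 0.9 kg
- tag_red (a point): barcode tag on the sloping front of the tray of dark red muffins: white card 66 mm wide, 44 mm along the slope, black bars, on a black ramp 110 x 58 mm that leans back 45 degrees. Point: tag centre, 93 mm above the counter. z points squarely out of the card (level towards the tray's front and equally up), x up the slope, y sideways
- nose_red (a point): upright aluminium nose of the tray of dark red muffins, below its tag: flat face 150 mm wide, 41 to 71 mm above the counter. Point: face centre, 56 mm up, 28 mm in front of the tag centre. x points level into the case (the way the tray goes home), z up. The ramp above leans away, top at 113 mm. The case's deck, 40 mm high, begins where the nose is when home
- tray_gold (a joint): slide of the tray of golden muffins with dark dots, the one to leave alone; six muffins are fixed in it. Metres out of its glass-sided case: 0 = fully home (hard stop, nose flush with the front of the case's deck), grows as it comes out, at most 0.10; starts at 0.06 to 0.08. Friction about 4 N, no spring; tray 150 x 245 mm, 0.9 kg
- tag_gold (a point): barcode tag on the sloping front of the tray of golden muffins (leave alone): white card 66 mm wide, 44 mm along the slope, black bars, on a black ramp 110 x 58 mm that leans back 45 degrees. Point: tag centre, 93 mm above the counter. z points squarely out of the card (level towards the tray's front and equally up), x up the slope, y sideways
- tongs: bystander, leave alone: steel serving tongs lying flat, 200 x 75 x 16 mm. Origin: centre of its underside
- cake_box: bystander, leave alone: white cake box with brown lid, 174 x 164 x 91 mm. Origin: centre of its underside
- plate: bystander, leave alone: white plate, 150 mm across, 18 mm high. Origin: centre of its underside
- syrup: bystander, leave alone: amber bottle with red cap, 64 mm across, 190 mm tall. Origin: centre of its underside
- cup: bystander, leave alone: blue cup, 84 mm across, 100 mm tall. Origin: centre of its underside
- jar: bystander, leave alone: clear jar with steel lid, 84 mm across, 120 mm tall. Origin: centre of its underside
- tin: bystander, leave alone: green can, 80 mm across, 100 mm tall. Origin: centre of its underside
Things that resemble listed ones, but are neither listed nor needed, are in the scene too. Of the things that look like the pad, the larger one is meant.

How it is judged:
By the outcome, as a careful person would: the job done as asked, in the order asked, and still so for the second after the job is handed in, with the robot touching nothing.
It also fails if it takes over 64 s, if anything falls off the work surface, if the arm or the gripper's body presses on something with over 40 N, if the wrist force passes 120 N, or if a joint passes its speed limit or range.

### The arm

A 6-joint arm with a two-finger parallel gripper is mounted at the origin on the work surface. World frame = base frame: x ahead of the robot, y to its left, z up, the work surface at z = 0. Lengths are in m, angles in rad, forces in N, time in s.
With the tool pointing down it reaches from about 0.375 to 0.825 m from the base axis. Payload 5.5 kg.
Tool frame: the origin (TCP) lies midway between the tips of the shut fingers; the grasp point (between the pads) lies 19 mm behind it; z points along the fingers, y is the line along which they close (so a half turn about z gives the same grasp; the last joint's range is limited). The gripper opens to 85 mm and grips with 20 to 120 N. Pads are 22 mm wide; open, the fingers measure 114 mm over their backs; the gripper's body (76 mm by 85 mm) begins 54 mm behind the grasp point. The pads swing forward as they close: fully open they stand 13 mm farther back than shut.
Start: joints at [1.168, 0.314, -0.047, 1.21, 0, 1.571], TCP at [0.235, 0.552, 0.231] pointing down, gripper open.
Joint ranges: [-2.67, 2.67], [-0.69, 1.73], [-1.03, 1.25], [-2.08, 2.16], [-1.42, 1.45], [-3.14, 3.14]. Speed limits (rad/s): [2.39, 2.39, 3.01, 3.14, 3.14, 3.14].

### API

Orientations are given as a unit quaternion [x, y, z, w].
In Python, from cell import * gives the robot as it stands.
- The arm moves only by the shell command python3 -m crank 'ROWS' [OPENING] [FORCE]. ROWS is JSON, a list of rows, each an object with "dp": the shift along the tool's x, y, z in units of 120 mm (1.0 is 120 mm), a list of three; "rot": the turn, a rotation vector about the tool's x, y, z in units of pi rad (1.0 is pi rad), a list of three. A call has exactly 5 rows; each row shifts and turns the commanded pose from where the row before left it, along the tool's axes as they then stand; what a row does not reach is not made up. A row lasts 1/8 s, in which the tool goes at most 62.5 mm and 10.7 degrees, less where a joint would pass 70% of its speed; a pose out of reach is approached as far as the arm can. A call with a number of a shift or a turn outside -1 to 1 is refused whole. A call with a gripper value outside its range is refused whole. OPENING is the opening, from 0 (shut) to 1 (fully open), set as the call begins (- or left out, the last holds). The fingers move at their own pace and stop on an object; FORCE is the grip in N (left out, the last holds). Time passes only in rows, so rows that do not move let the fingers close, or fill a call up. It gives the time, the measured TCP pose, the force, the opening and the grip force at its end, in the units of the state.
- get_obs(): the state, without advancing time (a new reading comes with each control period).
- read_camera(name): name is "side" or "top"; returns the picture (384x512x3 uint8, red, green, blue); there is no depth.
- calibration(name): a dict with "fx", "fy", "cx", "cy" (pixels), "dist" ([k1, k2, p1, p2, k3] as OpenCV has them; the pictures are not rectified), "rvec" (rotation vector, rad) and "tvec" (3), from world to camera coordinates, as OpenCV has them. Camera axes: x right, y down, z forward; pixel columns grow to the right and rows downward; lengths in m; the calibration is good to about 2 mm. A picture is of the moment at which its call begins. calibration takes no time and is no camera call.
- hand_in(): hands the job in; it is judged then, once.
The state is a dict: "t": time; "joints": joint angles; "joint_velocities": joint speeds; "joint_efforts": joint torques, N m; "tcp_pos": TCP position; "orientation": TCP orientation; "ft_force": force on the tool from outside, world axes, zero at the start; "moment": the same for the moment, N m; "gripper_width": finger opening in m; "grasp_force": force on a finger pad.
Only numpy, scipy, OpenCV 4.12 (cv2) and the standard library are available. Lean on these libraries where they do the work, as an engineer would, in place of code of your own. Each camera call takes 0.05 s, during which the arm holds its last target. There are 200 camera calls.

## Working session

There is one attempt and no reset: what is moved stays moved. The work goes in short steps, Python scripts to look and compute and a shell command to move; the robot and the scene stay as the last step left them, time stands still between calls to the robot, and variables do not carry over. Pictures are saved under pics/ and viewed, at most 12 in all, crops included, and the job is handed in when it is done.

```bash
mkdir -p pics; ls
python3 - <<'E'
from cell import *
import cv2
for n in("top","side"):
    cv2.imwrite(f"pics/{n}0.png",read_camera(n)[:,:,::-1]); c=calibration(n); print(n,c)
o=get_obs(); print({k:o[k] for k in("t","tcp_pos","orientation","gripper_width")})
E
```

```text
pics
top {'fx': 472.35484735442884, 'fy': 472.35484735442884, 'cx': 255.5078421583665, 'cy': 187.89660217916372, 'dist': array([-0.07585737,  0.        ,  0.        ,  0.        ,  0.        ]), 'rvec': array([ 2.15244439, -2.15789587,  0.15706776]), 'tvec': array([-0.01899395,  0.52177276,  1.74219566])}
side {'fx': 419.943815405681, 'fy': 419.943815405681, 'cx': 253.08997306442694, 'cy': 194.3363305594655, 'dist': array([-0.12771608,  0.        ,  0.        ,  0.        ,  0.        ]), 'rvec': array([ 1.99370163, -0.77642088,  0.420603  ]), 'tvec': array([-0.39205963,  0.2331193 ,  1.39918796])}
{'t': 0.1, 'tcp_pos': array([0.23501233, 0.55150715, 0.23053348]), 'orientation': array([ 2.00052029e-01,  9.79784986e-01, -7.41687368e-04, -1.29510464e-04]), 'gripper_width': 0.0856682596336609}
```

View pics/top0.png

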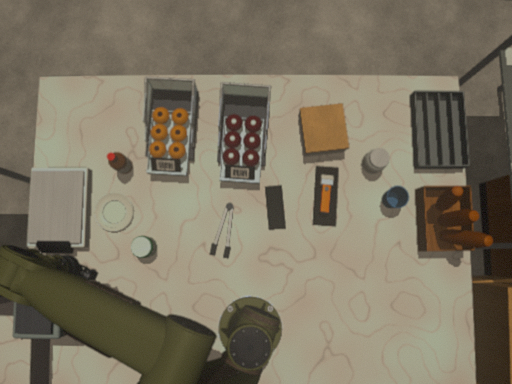

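View pics/side0.png

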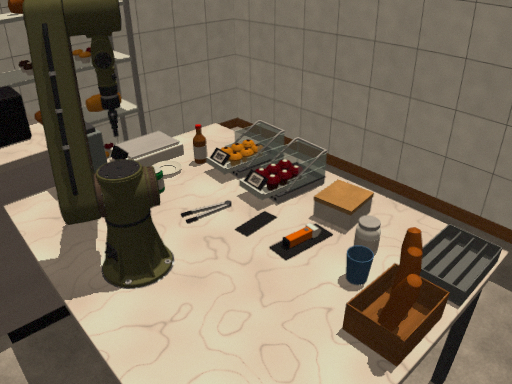

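Top view: the scanner (orange handle about (325,200), white head (327,180)) lies on the larger black pad (326,196). Lookalikes are the smaller black pad at (276,207), the orange-brown pastries at (460,220), and the gold tray tag at (165,166) against the red tray tag at (240,172). I choose the scanner at (326,193) and the red tag at (240,172), and check both in a crop.

```bash
cat > h.py <<'E'
import numpy as np, cv2
from scipy.spatial.transform import Rotation as R
from cell import *
def cal(n):
    c=calibration(n); K=np.array([[c['fx'],0,c['cx']],[0,c['fy'],c['cy']],[0,0,1]])
    return K,c['dist'],c['rvec'],c['tvec']
def ray(n,uv):
    K,d,r,t=cal(n); q=cv2.undistortPoints(np.array(uv,float).reshape(-1,1,2),K,d).reshape(-1,2)
    Rm=cv2.Rodrigues(r)[0]; return -Rm.T@t, np.c_[q,np.ones(len(q))]@Rm
def onz(n,uv,z):
    o,d=ray(n,uv); return o+d*((z-o[2])/d[:,2])[:,None]
def proj(n,p):
    K,d,r,t=cal(n); return cv2.projectPoints(np.array(p,float).reshape(-1,1,3),r,t,K,d)[0].reshape(-1,2)
def tri(u1,u2):
    (o1,d1),(o2,d2)=ray("top",u1),ray("side",u2); out=[]
    for a,b in zip(d1,d2):
        s=np.linalg.lstsq(np.c_[a,-b],o2-o1,rcond=None)[0]; out.append((o1+a*s[0]+o2+b*s[1])/2)
    return np.array(out)
def blobs(mask,n,amin=20):
    k,l,s,c=cv2.connectedComponentsWithStats(mask.astype(np.uint8))
    return [(l==i) for i in range(1,k) if s[i,4]>=amin]
E
python3 - <<'E'
from h import *
t=cv2.imread("pics/top0.png"); s=cv2.imread("pics/side0.png")
a=cv2.resize(t[145:235,215:345],None,fx=6,fy=6,interpolation=cv2.INTER_NEAREST)
a=a[:300*2]
cv2.imwrite("pics/c1.png",a)
b=cv2.resize(s[160:260,225:345],None,fx=6,fy=6,interpolation=cv2.INTER_NEAREST)
cv2.imwrite("pics/c2.png",b)
hsv=cv2.cvtColor(t,cv2.COLOR_BGR2HSV).astype(int); H,S,V=hsv[...,0],hsv[...,1],hsv[...,2]
win=np.zeros(V.shape,bool); win[150:240,255:345]=1
for name,m,z in(("dark",(V<70)&win,.006),("orange",(H<20)&(S>170)&(V>90)&win,.034)):
    for b in blobs(m,name,60):
        v,u=np.nonzero(b); pts=onz("top",np.c_[u,v],z)[:,:2]
        rc=cv2.minAreaRect((pts*1000).astype(np.float32)); print(name,b.sum(),np.c_[u,v].mean(0),rc)
E
```

```text
dark 777 [324.98198198 198.06435006] ((495.8934020996094, -287.9407958984375), (82.60636138916016, 220.232666015625), 85.86595916748047)
dark 640 [274.7859375 207.0953125] ((452.49566650390625, -93.95088195800781), (158.398681640625, 58.78887939453125), 4.820319652557373)
orange 191 [325.03141361 199.27225131] ((482.5848693847656, -282.00653076171875), (31.493253707885742, 98.6202621459961), 83.46121215820312)
```

View pics/c1.png

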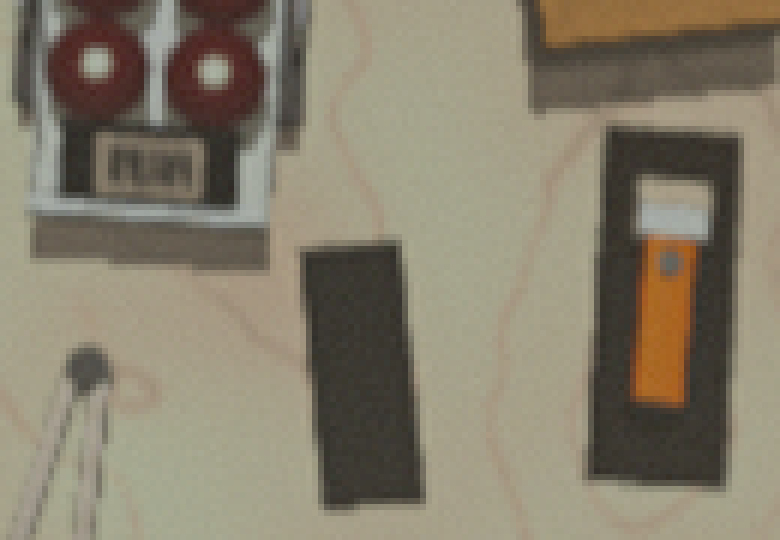

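View pics/c2.png

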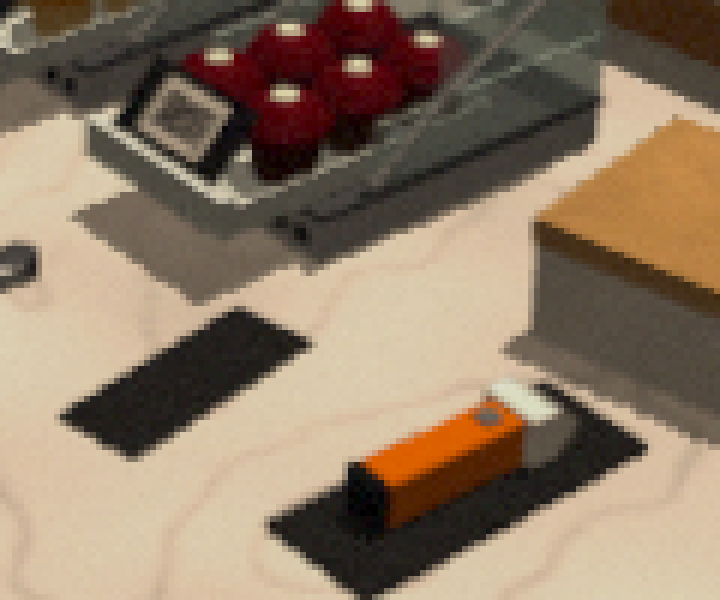

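The crops show the scanner handle (orange, white head towards the image top) on the large pad, and the red tray's tag at crop (150,165) in the top view and (182,115) in the side view.

Run:
```python
from h import *
np.set_printoptions(precision=4,suppress=True)
T=lambda p:(np.array(p,float)+.5)/6-.5+[215,145]
S=lambda p:(np.array(p,float)+.5)/6-.5+[225,160]
print("cams",ray("top",[[0,0]])[0],ray("side",[[0,0]])[0])
def rep(n,q): print(n,q.mean(0), "yaw of long", [np.degrees(np.arctan2(*(b-a)[[1,0]])).round(2) for a,b in((q[3],q[0]),(q[2],q[1]),(q[0],q[1]),(q[3],q[2]))],"len",[np.linalg.norm(q[i]-q[i-1]).round(4) for i in range(4)])
rep("pad top",onz("top",T([(607,127),(742,135),(725,489),(585,477)]),.006))
rep("pad side",onz("side",S([(540,385),(650,447),(368,600),(268,524)]),.006))
rep("handle orange top",onz("top",T([(640,237),(697,240),(686,406),(632,402)]),.040))
print("head front top",onz("top",T([(637,178),(714,181)]),.040))
print("butt side view top corners", onz("side",S([(346,465),(389,487)]),.040))
tt=T([(92,130),(207,137),(204,200),(93,196)]); ss=S([(162,75),(232,103),(200,152),(132,125)])
rep("tag tri",tri(tt,ss[[0,1,2,3]])); print(tri(tt,ss))
print("tag c",onz("top",[tt.mean(0)],.093),onz("side",[ss.mean(0)],.093))
print("nose top edge",onz("top",T([(30,210),(268,222)]),.071),"bot",onz("top",T([(32,258),(268,270)]),.041))
print("nose side top", onz("side",S([(88,118),(244,204)]),.071))
```

```text
cams [ 0.2803 -0.0035  1.797 ] [-0.4231 -1.0734  0.9136]
pad top [ 0.4959 -0.2883  0.006 ] yaw of long [np.float64(-4.71), np.float64(-4.24), np.float64(-93.46), np.float64(-95.13)] len [np.float64(0.2258), np.float64(0.0874), np.float64(0.2283), np.float64(0.0893)]
pad side [ 0.4928 -0.2959  0.006 ] yaw of long [np.float64(-4.14), np.float64(-4.42), np.float64(-90.9), np.float64(-94.53)] len [np.float64(0.222), np.float64(0.089), np.float64(0.2276), np.float64(0.0878)]
handle orange top [ 0.4821 -0.2819  0.04  ] yaw of long [np.float64(-4.0), np.float64(-5.16), np.float64(-93.13), np.float64(-94.44)] len [np.float64(0.1042), np.float64(0.036), np.float64(0.105), np.float64(0.0339)]
head front top [[ 0.5727 -0.2671  0.04  ]
 [ 0.5708 -0.3158  0.04  ]]
butt side view top corners [[ 0.4247 -0.2661  0.04  ]
 [ 0.4276 -0.2976  0.04  ]]
tag tri [0.5725 0.0383 0.0936] yaw of long [np.float64(2.6), np.float64(-0.69), np.float64(-93.2), np.float64(-92.17)] len [np.float64(0.0428), np.float64(0.0717), np.float64(0.0412), np.float64(0.0698)]
[[0.591  0.0742 0.1029]
 [0.5871 0.003  0.1101]
 [0.5546 0.0034 0.0847]
 [0.5573 0.0727 0.0766]]
tag c [[0.5719 0.0389 0.093 ]] [[0.5741 0.0382 0.093 ]]
nose top edge [[ 0.5482  0.1127  0.071 ]
 [ 0.5404 -0.0339  0.071 ]] bot [[ 0.5224  0.1133  0.041 ]
 [ 0.5146 -0.0343  0.041 ]]
nose side top [[ 0.5499  0.1082  0.071 ]
 [ 0.5482 -0.0504  0.071 ]]
```

```bash
cat >> h.py <<'E'
def go(p,head=None):
    "total shift in tool units from the measured pose to TCP p; turn (units) that gives heading head of tool x"
    o=get_obs(); q=R.from_quat(o['orientation']); d=q.inv().apply(np.array(p)-o['tcp_pos'])/.12
    if head is None: return d.round(3)
    h=np.radians(head); M=np.c_[[np.cos(h),np.sin(h),0],[np.sin(h),-np.cos(h),0],[0,0,-1]]
    return d.round(3),((q.inv()*R.from_matrix(M)).as_rotvec()/np.pi).round(4)
E
python3 -c "
from h import *
print(go([.42,.13,.23]), go([.5,-.285,.15],175.6))"
```

```text
[-2.795 -2.627  0.009] (array([-4.764, -5.546,  0.68 ]), array([-5.000e-04, -1.000e-04, -1.038e-01]))
```

```bash
python3 -m crank '[{"dp":[-0.35,-0.33,0],"rot":[0,0,0]},{"dp":[-0.35,-0.33,0],"rot":[0,0,0]},{"dp":[-0.35,-0.33,0],"rot":[0,0,0]},{"dp":[-0.35,-0.33,0],"rot":[0,0,0]},{"dp":[-0.35,-0.33,0],"rot":[0,0,0]}]' 1
python3 -c "
from h import *
print(get_obs()['joints'],go([.42,.13,.23]), go([.5,-.285,.15],175.6))"
```

```text
t: 0.72
tcp_pos: [0.351, 0.2857, 0.2311]
orientation: [0.2, 0.98, -0.0, 0.0]
ft_force: [1.0, -0.1, 0.4]
gripper_width: 0.0851
grasp_force: 0.0
[ 6.83266473e-01  3.66351094e-02 -3.81893126e-01  1.15239630e+00
 -1.59759345e-04  1.08558292e+00] [-1.037 -0.969  0.009] (array([-3.004, -3.89 ,  0.677]), array([-1.000e-04,  0.000e+00, -1.036e-01]))
```

```bash
python3 -m crank '[{"dp":[-0.35,-0.33,0],"rot":[0,0,0]},{"dp":[-0.35,-0.33,0],"rot":[0,0,0]},{"dp":[-0.35,-0.33,0],"rot":[0,0,0]},{"dp":[-0.28,-0.415,0],"rot":[0,0,0]},{"dp":[-0.28,-0.415,0],"rot":[0,0,0]}]'
python3 -m crank '[{"dp":[-0.28,-0.415,0],"rot":[0,0,0]},{"dp":[-0.28,-0.415,0],"rot":[0,0,0]},{"dp":[-0.28,-0.415,0.2],"rot":[0,0,0]},{"dp":[-0.28,-0.415,0.2],"rot":[0,0,0]},{"dp":[-0.28,-0.415,0.2],"rot":[0,0,0]}]' |tail -4
python3 -m crank '[{"dp":[0,0,0],"rot":[0,0,-0.052]},{"dp":[0,0,0],"rot":[0,0,-0.052]},{"dp":[0,0,0],"rot":[0,0,0]},{"dp":[0,0,0],"rot":[0,0,0]},{"dp":[0,0,0],"rot":[0,0,0]}]'
python3 - <<'E'
from h import *
print(get_obs()['joints'],go([.5,-.285,.012],175.6))
im=read_camera("side"); cv2.imwrite("pics/s1.png",cv2.resize(im[120:270,200:400,::-1],None,fx=4,fy=4))
E
```

```text
t: 1.35
tcp_pos: [0.4429, 0.009, 0.2311]
orientation: [0.2, 0.98, 0.0, -0.0]
ft_force: [2.2, -0.3, 0.9]
gripper_width: 0.0855
grasp_force: 0.0
orientation: [0.2, 0.98, 0.0, -0.0]
ft_force: [1.0, 0.2, 0.3]
gripper_width: 0.0853
grasp_force: 0.0
t: 2.6
tcp_pos: [0.4987, -0.2779, 0.1618]
orientation: [0.039, 0.999, -0.0, 0.0]
ft_force: [0.4, -0.5, 0.3]
gripper_width: 0.0854
grasp_force: 0.0
[-5.08293186e-01  2.95707269e-01 -2.32880013e-01  1.04205450e+00
 -1.89296026e-05 -4.31182989e-01] (array([-0.015, -0.058,  1.249]), array([-0.    ,  0.    , -0.0001]))
```

View pics/s1.png

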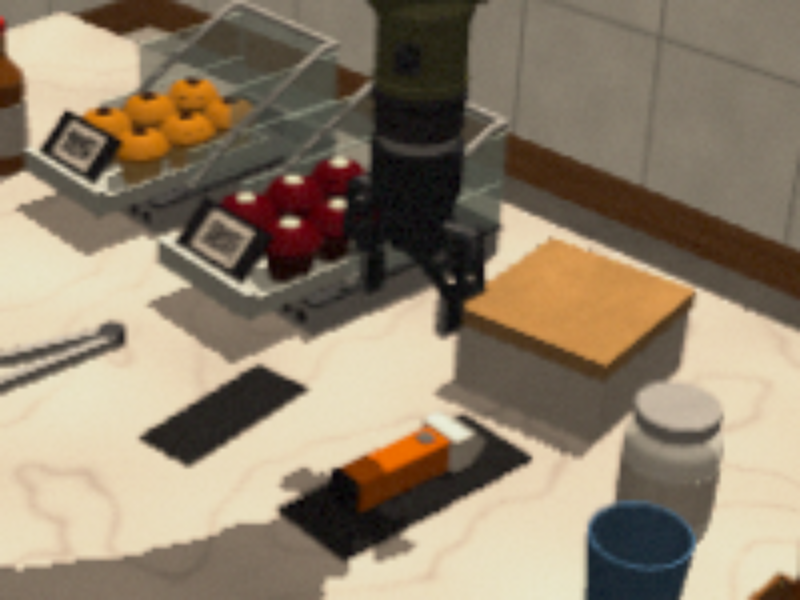

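The side view shows the gripper, fingers astride y, above the orange scanner at crop (395,470), with nothing in the way. I go down and grip.

```bash
python3 -m crank '[{"dp":[-0.015,-0.058,0.25],"rot":[0,0,0]},{"dp":[0,0,0.25],"rot":[0,0,0]},{"dp":[0,0,0.25],"rot":[0,0,0]},{"dp":[0,0,0.25],"rot":[0,0,0]},{"dp":[0,0,0.25],"rot":[0,0,0]}]'
python3 -m crank '[{"dp":[0,0,0],"rot":[0,0,0]},{"dp":[0,0,0],"rot":[0,0,0]},{"dp":[0,0,0],"rot":[0,0,0]},{"dp":[0,0,0],"rot":[0,0,0]},{"dp":[0,0,0],"rot":[0,0,0]}]' 0 70
python3 -m crank '[{"dp":[0,0,0],"rot":[0,0,0]},{"dp":[0,0,0],"rot":[0,0,0]},{"dp":[0,0,0],"rot":[0,0,0]},{"dp":[0,0,0],"rot":[0,0,0]},{"dp":[0,0,0],"rot":[0,0,0]}]'
```

```text
t: 3.28
tcp_pos: [0.5002, -0.2851, 0.011]
orientation: [0.038, 0.999, -0.0, 0.0]
ft_force: [0.7, 0.1, -0.5]
gripper_width: 0.0854
grasp_force: 0.0
t: 3.9
tcp_pos: [0.5015, -0.2861, 0.0137]
orientation: [0.038, 0.999, -0.001, 0.002]
ft_force: [1.0, -0.3, 5.7]
gripper_width: 0.0313
grasp_force: 71.1
t: 4.53
tcp_pos: [0.5015, -0.2861, 0.0137]
orientation: [0.038, 0.999, -0.001, 0.002]
ft_force: [-0.0, 0.5, 6.1]
gripper_width: 0.0309
grasp_force: 71.1
```

Run:
```python
from h import *
t=cv2.imread("pics/top0.png"); hsv=cv2.cvtColor(t,cv2.COLOR_BGR2HSV).astype(int);H,S,V=[hsv[...,i] for i in range(3)]
red=(((H<8)|(H>168))&(S>110)&(V>40)); red[:,:218]=0; red[:,268:]=0; red[:105]=0; red[170:]=0
c=[]
hull=cv2.morphologyEx(red.astype(np.uint8),cv2.MORPH_CLOSE,np.ones((3,3)))
for b in blobs(hull>0,0,15): v,u=np.nonzero(b); print(b.sum(),u.mean().round(1),v.mean().round(1))
dot=(V>130)&(S<90); dot[:,222:266]&=True; m=np.zeros_like(dot); m[112:162,226:262]=1
for b in blobs(dot&m,0,3):
    if b.sum()<60: v,u=np.nonzero(b); c.append((u.mean(),v.mean(),b.sum()))
print(np.round(c,1))
# muffin circles
g=cv2.cvtColor(t,cv2.COLOR_BGR2GRAY)
K=[(p[0],p[1]) for p in c if 5<=p[2]<=25]
P=onz("top",K,.12); print(np.round(P,4))
```

```text
400 232.3 138.4
416 251.7 139.9
[[233.4 120.6  15. ]
 [252.8 122.   19. ]
 [260.3 146.7  47. ]
 [231.9 137.7  18. ]
 [251.5 139.   16. ]
 [230.6 154.9  17. ]
 [250.1 156.3  18. ]]
[[ 7.589e-01  6.060e-02  1.200e-01]
 [ 7.535e-01 -1.030e-02  1.200e-01]
 [ 6.946e-01  6.590e-02  1.200e-01]
 [ 6.897e-01 -5.500e-03  1.200e-01]
 [ 6.309e-01  7.030e-02  1.200e-01]
 [ 6.257e-01 -3.000e-04  1.200e-01]]
```

```bash
python3 -m crank '[{"dp":[0,0,-0.2],"rot":[0,0,0]},{"dp":[0,0,-0.25],"rot":[0,0,0]},{"dp":[0,0,-0.25],"rot":[0,0,0]},{"dp":[0,0,-0.25],"rot":[0,0,0]},{"dp":[0,0,-0.25],"rot":[0,0,0]}]'
python3 -c "
from h import *
print(go([.44,.0455,.16],177))"
```

```text
t: 5.15
tcp_pos: [0.4999, -0.2851, 0.1573]
orientation: [0.038, 0.999, -0.0, 0.0]
ft_force: [0.3, 0.0, -1.0]
gripper_width: 0.0308
grasp_force: 70.1
(array([ 0.707,  2.709, -0.024]), array([-0.0001,  0.0002, -0.0076]))
```

```bash
python3 -m crank '[{"dp":[0.1,0.39,-0.01],"rot":[0,0,0]},{"dp":[0.1,0.39,0],"rot":[0,0,0]},{"dp":[0.1,0.39,0],"rot":[0,0,0]},{"dp":[0.1,0.39,0],"rot":[0,0,0]},{"dp":[0.1,0.39,0],"rot":[0,0,0]}]' | head -2
python3 -m crank '[{"dp":[0.1,0.39,0],"rot":[0,0,0]},{"dp":[0.1,0.38,0],"rot":[0,0,0]},{"dp":[0,0,0],"rot":[0,0,0]},{"dp":[0,0,0],"rot":[0,0,0]},{"dp":[0,0,0],"rot":[0,0,0]}]'
python3 - <<'E'
from h import *
print(go([.439,.049,.16],175.65))
a=read_camera("side")[:,:,::-1]; b=read_camera("top")[:,:,::-1]; cv2.imwrite("pics/s2f.png",a);cv2.imwrite("pics/t2f.png",b)
cv2.imwrite("pics/st2.png",np.hstack([cv2.resize(a[135:215,205:305],None,fx=4,fy=4,interpolation=0),cv2.resize(b[140:220,200:300],None,fx=4,fy=4,interpolation=0)]))
E
```

```text
t: 5.78
tcp_pos: [0.4576, -0.0459, 0.1576]
t: 6.4
tcp_pos: [0.4412, 0.0458, 0.1571]
orientation: [0.039, 0.999, -0.0, 0.0]
ft_force: [-0.1, -0.4, -1.5]
gripper_width: 0.0307
grasp_force: 70.3
(array([ 0.021,  0.025, -0.024]), array([-0.0001,  0.0001, -0.0005]))
```

View pics/st2.png

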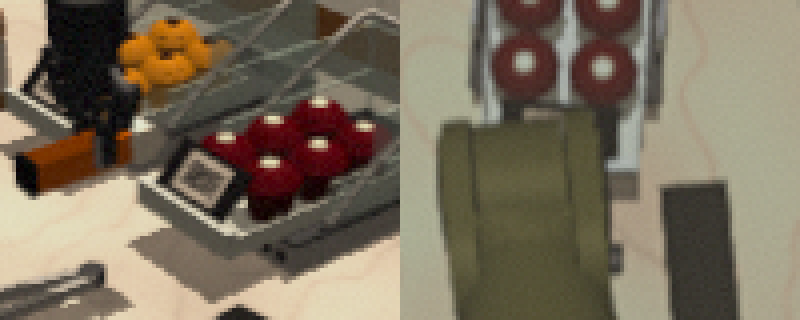

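Run:
```python
from h import *
o=get_obs(); y=np.radians(-4.4); X=np.array([np.cos(y),np.sin(y),0]);Y=np.array([-np.sin(y),np.cos(y),0])
def w(x,yy,z): return o['tcp_pos']+[0,0,-.0077]+x*X+yy*Y+[0,0,z]
c=lambda p:((p-[205,135]+.5)*4-.5).round(1)
for q in[(-.079,-.016,0),(-.079,-.016,.034),(-.079,.016,.034),(-.079,.016,0),(.034,-.016,.0),(.034,-.016,.034)]: print(q,c(proj("side",[w(*q)])))
a=cv2.imread("pics/s2f.png"); h=cv2.cvtColor(a,cv2.COLOR_BGR2HSV)
cv2.imwrite("pics/z.png",cv2.resize(a[160:190,203:253],None,fx=16,fy=16,interpolation=cv2.INTER_CUBIC))
c2=lambda p:((p-[203,160]+.5)*16-.5).round(0)
for q in[(-.079,-.016,0),(-.079,-.016,.034),(-.079,.016,.034),(-.079,.016,0),(.034,-.016,.0),(.034,-.016,.034),(.073,-.023,.034)]: print(q,c2(proj("side",[w(*q)])))
```

```text
(-0.079, -0.016, 0) [[ 31.4 199.8]]
(-0.079, -0.016, 0.034) [[ 29.  167.5]]
(-0.079, 0.016, 0.034) [[ 10.3 154.7]]
(-0.079, 0.016, 0) [[ 12.9 186.7]]
(0.034, -0.016, 0.0) [[130.5 163. ]]
(0.034, -0.016, 0.034) [[129.3 131.4]]
(-0.079, -0.016, 0) [[159. 401.]]
(-0.079, -0.016, 0.034) [[150. 271.]]
(-0.079, 0.016, 0.034) [[ 75. 220.]]
(-0.079, 0.016, 0) [[ 85. 348.]]
(0.034, -0.016, 0.0) [[555. 253.]]
(0.034, -0.016, 0.034) [[551. 127.]]
(0.073, -0.023, 0.034) [[700.  90.]]
```

View pics/z.png

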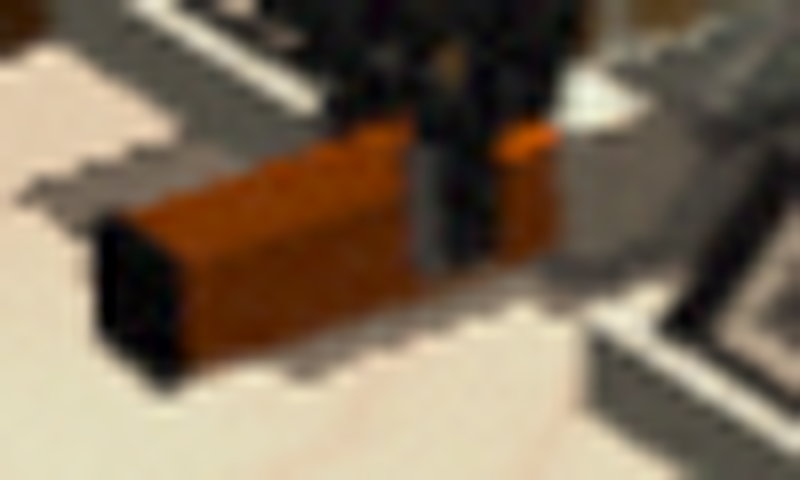

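The side view shows the handle held level, its butt corner at (165,388) and head joint at x≈560, within about 2 mm of what the grasp predicts. I make the small correction and hold for over two seconds.

```bash
python3 -m crank '[{"dp":[0.02,0.025,-0.025],"rot":[0,0,0]},{"dp":[0,0,0],"rot":[0,0,0]},{"dp":[0,0,0],"rot":[0,0,0]},{"dp":[0,0,0],"rot":[0,0,0]},{"dp":[0,0,0],"rot":[0,0,0]}]'
for i in 1 2 3 4 5; do python3 -m crank '[{"dp":[0,0,0],"rot":[0,0,0]},{"dp":[0,0,0],"rot":[0,0,0]},{"dp":[0,0,0],"rot":[0,0,0]},{"dp":[0,0,0],"rot":[0,0,0]},{"dp":[0,0,0],"rot":[0,0,0]}]' | head -2; done
python3 -c "
from h import *
print(get_obs()['joints'])
print('retreat',go([.40,.05,.16],85.6))
"
```

```text
t: 7.12
tcp_pos: [0.4388, 0.0499, 0.1599]
orientation: [0.038, 0.999, -0.0, -0.0]
ft_force: [1.0, 0.2, -1.7]
gripper_width: 0.031
grasp_force: 70.3
t: 7.75
tcp_pos: [0.4388, 0.0498, 0.1599]
t: 8.38
tcp_pos: [0.4388, 0.0499, 0.1599]
t: 9.0
tcp_pos: [0.4388, 0.0499, 0.1599]
t: 9.62
tcp_pos: [0.4388, 0.0499, 0.1599]
t: 10.25
tcp_pos: [0.4388, 0.0499, 0.1599]
[ 1.13130792e-01  6.20761652e-02 -5.23336630e-01  9.85390567e-01
  2.59267230e-06  1.89200210e-01]
retreat (array([ 0.323, -0.023, -0.001]), array([-0.    , -0.    ,  0.5002]))
```

```bash
python3 -m crank '[{"dp":[0,0,0],"rot":[0,0,0.05]},{"dp":[0,0,0],"rot":[0,0,0.05]},{"dp":[0,0,0],"rot":[0,0,0.05]},{"dp":[0,0,0],"rot":[0,0,0.05]},{"dp":[0,0,0],"rot":[0,0,0.05]}]' | head -3
python3 -m crank '[{"dp":[0,0,0],"rot":[0,0,0.05]},{"dp":[0,0,0],"rot":[0,0,0.05]},{"dp":[0,0,0],"rot":[0,0,0.05]},{"dp":[0,0,0],"rot":[0,0,0.05]},{"dp":[0,0,0],"rot":[0,0,0.05]}]' | head -3
python3 -m crank '[{"dp":[0,0.17,0.16],"rot":[0,0,0]},{"dp":[0,0,0.25],"rot":[0,0,0]},{"dp":[0,0,0.25],"rot":[0,0,0]},{"dp":[0,0,0.25],"rot":[0,0,0]},{"dp":[0,0,0],"rot":[0,0,0]}]'
python3 -c "
from h import *
print('contact',go([.515,.0428,.05],85.65),'end',go([.59,.037,.05]))
cv2.imwrite('pics/s3.png',cv2.resize(read_camera('side')[130:230,195:315,::-1],None,fx=5,fy=5))
"
```

```text
t: 10.88
tcp_pos: [0.4388, 0.0498, 0.16]
orientation: [0.42, 0.908, -0.0, 0.0]
t: 11.5
tcp_pos: [0.4389, 0.0499, 0.16]
orientation: [0.735, 0.678, 0.0, 0.0]
t: 12.12
tcp_pos: [0.4569, 0.0481, 0.049]
orientation: [0.733, 0.68, -0.002, -0.001]
ft_force: [-0.2, -0.3, -1.8]
gripper_width: 0.0309
grasp_force: 70.2
contact (array([-0.007,  0.486, -0.011]), array([-0.0015,  0.0003, -0.    ])) end [-0.008  1.113 -0.014]
```

View pics/s3.png

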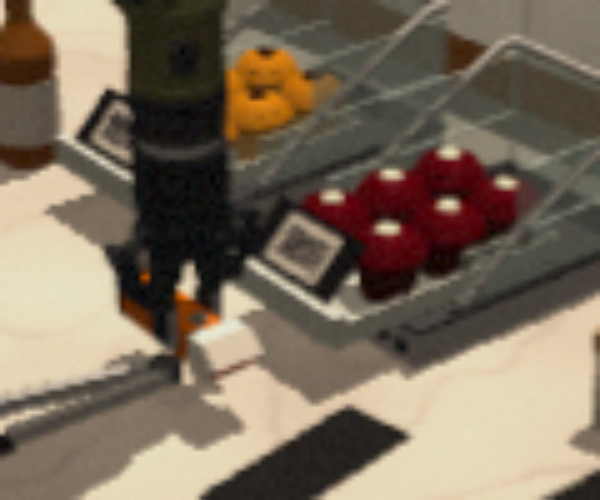

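The side view shows the scanner held crosswise in front of the tray nose, its head at crop (225,345), clear above the tongs. Now I push along tool +y.

```bash
python3 -m crank '[{"dp":[0,0.15,-0.01],"rot":[0,0,0]},{"dp":[0,0.12,0],"rot":[0,0,0]},{"dp":[0,0.08,0],"rot":[0,0,0]},{"dp":[0,0.08,0],"rot":[0,0,0]},{"dp":[0,0.08,0],"rot":[0,0,0]}]'
python3 -m crank '[{"dp":[0,0.07,0],"rot":[0,0,0]},{"dp":[0,0.07,0],"rot":[0,0,0]},{"dp":[0,0.07,0],"rot":[0,0,0]},{"dp":[0,0.07,0],"rot":[0,0,0]},{"dp":[0,0.07,0],"rot":[0,0,0]}]'
python3 -c "
from h import *
print(go([.59,.037,.05],85.65))
"
```

```text
t: 12.8
tcp_pos: [0.5192, 0.0437, 0.0517]
orientation: [0.733, 0.68, -0.001, -0.001]
ft_force: [-5.5, 0.7, 1.7]
gripper_width: 0.0303
grasp_force: 74.9
t: 13.42
tcp_pos: [0.5623, 0.0405, 0.0517]
orientation: [0.733, 0.68, -0.0, -0.0]
ft_force: [-4.6, 0.4, -1.2]
gripper_width: 0.0306
grasp_force: 74.7
(array([-0.011,  0.233,  0.014]), array([-0.0002, -0.    , -0.    ]))
```

```bash
python3 -m crank '[{"dp":[0,0.025,0],"rot":[0,0,0]},{"dp":[0,0.025,0],"rot":[0,0,0]},{"dp":[0,0.025,0],"rot":[0,0,0]},{"dp":[0,0.02,0],"rot":[0,0,0]},{"dp":[0,0,0],"rot":[0,0,0]}]'
python3 -m crank '[{"dp":[0,0.02,0],"rot":[0,0,0]},{"dp":[0,0.015,0],"rot":[0,0,0]},{"dp":[0,0.015,0],"rot":[0,0,0]},{"dp":[0,0,0],"rot":[0,0,0]},{"dp":[0,0,0],"rot":[0,0,0]}]'
```

```text
t: 14.05
tcp_pos: [0.5737, 0.0395, 0.0519]
orientation: [0.733, 0.68, 0.0, 0.0]
ft_force: [-3.5, 1.0, -3.3]
gripper_width: 0.0311
grasp_force: 73.2
t: 14.68
tcp_pos: [0.5798, 0.0391, 0.052]
orientation: [0.734, 0.68, 0.0, 0.0]
ft_force: [-3.7, 0.6, -3.6]
gripper_width: 0.0306
grasp_force: 73.2
```

```bash
for i in 1 2 3; do :; done
python3 -m crank '[{"dp":[0,0.02,0],"rot":[0,0,0]},{"dp":[0,0.015,0],"rot":[0,0,0]},{"dp":[0,0.015,0],"rot":[0,0,0]},{"dp":[0,0,0],"rot":[0,0,0]},{"dp":[0,0,0],"rot":[0,0,0]}]' | sed -n '2p;4p'
python3 -m crank '[{"dp":[0,0.015,0],"rot":[0,0,0]},{"dp":[0,0.015,0],"rot":[0,0,0]},{"dp":[0,0,0],"rot":[0,0,0]},{"dp":[0,0,0],"rot":[0,0,0]},{"dp":[0,0,0],"rot":[0,0,0]}]'| sed -n '2p;4p'
```

```text
tcp_pos: [0.5859, 0.0386, 0.052]
ft_force: [-1.4, 0.0, -2.7]
tcp_pos: [0.5866, 0.0386, 0.052]
ft_force: [-10.7, 1.2, 5.2]
```

```bash
python3 -m crank '[{"dp":[0,0.015,0],"rot":[0,0,0]},{"dp":[0,0.01,0],"rot":[0,0,0]},{"dp":[0,0,0],"rot":[0,0,0]},{"dp":[0,0,0],"rot":[0,0,0]},{"dp":[0,0,0],"rot":[0,0,0]}]'
python3 -m crank '[{"dp":[0,-0.1,0],"rot":[0,0,0]},{"dp":[0,-0.2,0],"rot":[0,0,0]},{"dp":[0,-0.3,0],"rot":[0,0,0]},{"dp":[0,-0.3,-0.1],"rot":[0,0,0]},{"dp":[0,-0.15,-0.3],"rot":[0,0,0]}]'
python3 -m crank '[{"dp":[0,-0.1,-0.4],"rot":[0,0,-0.05]},{"dp":[0,0,-0.2],"rot":[0,0,-0.05]},{"dp":[0,0,0],"rot":[0,0,-0.05]},{"dp":[0,0,0],"rot":[0,0,-0.05]},{"dp":[0,0,0],"rot":[0,0,-0.05]}]'
python3 -m crank '[{"dp":[0,0,0],"rot":[0,0,-0.05]},{"dp":[0,0,0],"rot":[0,0,-0.05]},{"dp":[0,0,0],"rot":[0,0,-0.05]},{"dp":[0,0,0],"rot":[0,0,-0.05]},{"dp":[0,0,0],"rot":[0,0,-0.05]}]'
python3 - <<'E'
from h import *
print(go([.496,-.290,.15],175.6))
a=read_camera("side")[:,:,::-1]; cv2.imwrite("pics/s4f.png",a)
cv2.imwrite("pics/s4.png",cv2.resize(a[110:230,195:345],None,fx=5,fy=5,interpolation=cv2.INTER_CUBIC))
E
```

```text
t: 16.55
tcp_pos: [0.5867, 0.0386, 0.0519]
orientation: [0.733, 0.68, -0.003, -0.003]
ft_force: [-19.3, 2.5, 14.6]
gripper_width: 0.0308
grasp_force: 89.1
t: 17.18
tcp_pos: [0.464, 0.0476, 0.0993]
orientation: [0.733, 0.68, -0.001, -0.001]
ft_force: [0.4, 0.8, -1.0]
gripper_width: 0.031
grasp_force: 71.2
t: 17.8
tcp_pos: [0.4561, 0.0487, 0.1729]
orientation: [0.415, 0.91, 0.001, 0.002]
ft_force: [-0.2, -0.4, -2.5]
gripper_width: 0.0309
grasp_force: 71.4
t: 18.42
tcp_pos: [0.456, 0.0487, 0.1728]
orientation: [0.035, 0.999, 0.0, 0.002]
ft_force: [-0.0, -0.8, -2.3]
gripper_width: 0.031
grasp_force: 71.4
(array([-0.532, -2.792,  0.191]), array([0.0001, 0.0012, 0.0018]))
```

View pics/s4.png

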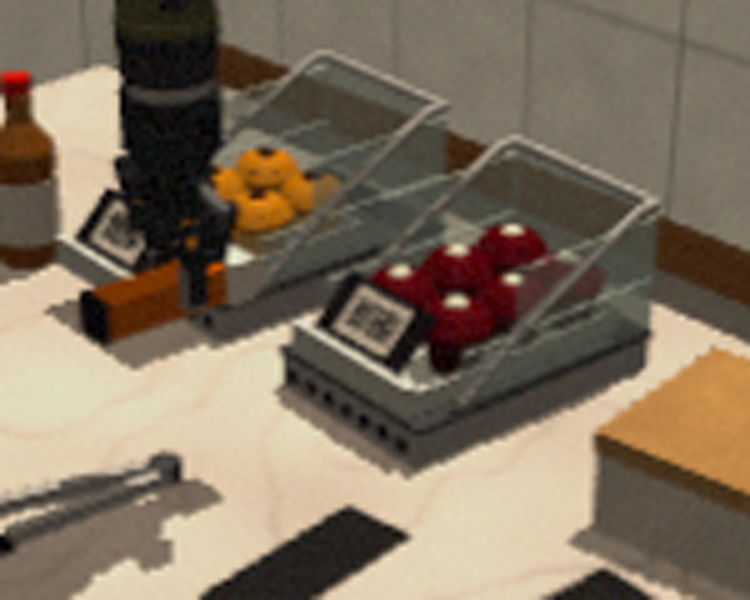

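The tray's nose is flush with the deck front at crop (350,400). The scanner is still held level. I measure the empty pad from both views.

Run:
```python
from h import *
for n,win in(("top",(150,240,300,345)),("side",(210,265,255,345))):
    im=read_camera(n)[:,:,::-1].copy(); cv2.imwrite(f"pics/{n}5.png",im)
    V=im.max(2); m=np.zeros(V.shape,bool); m[win[0]:win[1],win[2]:win[3]]=1
    for b in blobs((V<(80 if n=="top" else 75))&m,0,150):
        v,u=np.nonzero(b); P=onz(n,np.c_[u,v],.006)[:,:2]
        C=cv2.contourArea
        rc=cv2.minAreaRect((P*1000).astype(np.float32)); d=P-P.mean(0); w,E=np.linalg.eigh(d.T@d)
        print(n,b.sum(),"px centroid",u.mean().round(1),v.mean().round(1),"world",onz(n,[[u.mean(),v.mean()]],.006).round(4),rc,"yaw",np.degrees(np.arctan(E[1,1]/E[0,1])).round(2))
print(go([.496,-.29,.15],175.6))
```

```text
top 1262 px centroid 325.3 195.7 world [[ 0.4949 -0.2878  0.006 ]] ((496.02447509765625, -287.9665832519531), (84.5055923461914, 222.1968231201172), 85.6803207397461) yaw -4.39
side 209 px centroid 262.6 219.4 world [[ 0.4833 -0.1041  0.006 ]] ((471.4677734375, -100.79964447021484), (118.08712005615234, 60.07386779785156), 5.883485317230225) yaw 20.33
side 953 px centroid 300.6 241.4 world [[ 0.4868 -0.2972  0.006 ]] ((492.7569580078125, -296.9244079589844), (88.70443725585938, 228.47950744628906), 86.45159912109375) yaw -4.41
(array([-0.558, -2.787,  0.189]), array([ 0.0001,  0.0008, -0.0006]))
```

```bash
python3 -m crank '[{"dp":[-0.08,-0.4,0],"rot":[0,0,0]},{"dp":[-0.08,-0.4,0],"rot":[0,0,0]},{"dp":[-0.08,-0.4,0],"rot":[0,0,0]},{"dp":[-0.08,-0.4,0],"rot":[0,0,0]},{"dp":[-0.08,-0.4,0],"rot":[0,0,0]}]' | head -2
python3 -m crank '[{"dp":[-0.08,-0.4,0.1],"rot":[0,0,0]},{"dp":[-0.08,-0.4,0.1],"rot":[0,0.001,0]},{"dp":[0,0,0],"rot":[0,0,0]},{"dp":[0,0,0],"rot":[0,0,0]},{"dp":[0,0,0],"rot":[0,0,0]}]'
python3 - <<'E'
from h import *
print(go([.4955,-.291,.025],175.6),get_obs()['orientation'])
E
```

```text
t: 19.2
tcp_pos: [0.4847, -0.1963, 0.1724]
t: 19.82
tcp_pos: [0.496, -0.2905, 0.1484]
orientation: [0.038, 0.999, 0.0, -0.001]
ft_force: [0.0, -0.2, -1.8]
gripper_width: 0.031
grasp_force: 71.3
(array([ 0.002, -0.004,  1.028]), array([-0.    , -0.0008,  0.0003])) [ 3.78626487e-02  9.99282079e-01  4.77791947e-05 -1.32095924e-03]
```

```bash
python3 -m crank '[{"dp":[0,0,0.25],"rot":[0,-0.001,0]},{"dp":[0,0,0.25],"rot":[0,0,0]},{"dp":[0,0,0.25],"rot":[0,0,0]},{"dp":[0,0,0.2],"rot":[0,0,0]},{"dp":[0,0,0.08],"rot":[0,0,0]}]' | sed -n '2,4p'
python3 -m crank '[{"dp":[0,0,0.02],"rot":[0,0,0]},{"dp":[0,0,0.015],"rot":[0,0,0]},{"dp":[0,0,0.015],"rot":[0,0,0]},{"dp":[0,0,0],"rot":[0,0,0]},{"dp":[0,0,0],"rot":[0,0,0]}]'
python3 - <<'E'
from h import *
for n in("side","top"):cv2.imwrite(f"pics/{n}6.png",read_camera(n)[:,:,::-1])
s=cv2.imread("pics/side6.png");t=cv2.imread("pics/top6.png")
cv2.imwrite("pics/st6.png",np.hstack([cv2.resize(s[205:265,260:340],None,fx=7,fy=7,interpolation=cv2.INTER_CUBIC)]))
E
```

```text
tcp_pos: [0.4952, -0.29, 0.0235]
orientation: [0.037, 0.999, 0.0, -0.001]
ft_force: [0.5, 0.2, -1.9]
t: 21.08
tcp_pos: [0.4959, -0.2916, 0.0186]
orientation: [0.038, 0.999, -0.0, 0.0]
ft_force: [0.1, 0.1, -2.0]
gripper_width: 0.0314
grasp_force: 71.5
```

View pics/st6.png

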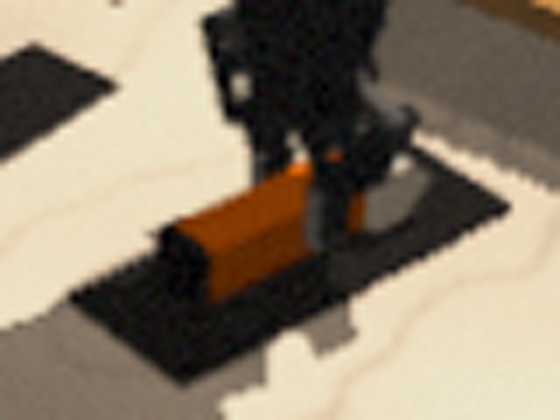

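Run:
```python
from h import *
np.set_printoptions(suppress=True,precision=1)
y=np.radians(-4.4); X=np.array([np.cos(y),np.sin(y),0]);Y=np.array([-np.sin(y),np.cos(y),0])
c=lambda p:((p-[260,205]+.5)*7-.5)
P=lambda o,q:c(proj("side",[np.array(o)+a*X+b*Y+[0,0,z] for a,b,z in q]))
tcp=get_obs()['tcp_pos']; o=tcp-[0,0,.0077]
print("scanner butt/handle right: bot,top at -.079;bot,top at .034; butt left top", P(o,[(-.079,-.016,0),(-.079,-.016,.034),(.034,-.016,0),(.034,-.016,.034),(-.079,.016,.034)]))
for pc in((.4955,-.291),(.4955,-.288),(.4928,-.2969)):
    print(pc,"pad tl bl br tr",P((*pc,0),[(-.115,.045,.006),(-.115,-.045,0),(.115,-.045,0),(.115,-.045,.006),(.115,.045,.006)]))
t=cv2.imread("pics/top6.png")
print("1mm x,y",P(o,[(.01,0,0)])-P(o,[(0,0,0)]),P(o,[(0,.01,0)])-P(o,[(0,0,0)]))
```

```text
scanner butt/handle right: bot,top at -.079;bot,top at .034; butt left top [[196.1 314.3]
 [198.2 259. ]
 [361.6 227.1]
 [365.6 173. ]
 [154.8 228.2]]
(0.4955, -0.291) pad tl bl br tr [[ 59.  290.5]
 [178.1 390.5]
 [509.4 210.5]
 [510.4 201.2]
 [388.1 124.7]]
(0.4955, -0.288) pad tl bl br tr [[ 54.9 287.8]
 [173.6 387.6]
 [504.9 208. ]
 [505.9 198.7]
 [383.9 122.4]]
(0.4928, -0.2969) pad tl bl br tr [[ 63.3 298.1]
 [183.  398.8]
 [515.  217.5]
 [516.  208.2]
 [393.2 131.2]]
1mm x,y [[14.3 -7.5]] [[-13.4  -9.2]]
```

The side crop shows the scanner level just above the pad. Pad corners at (70,297), (185,382) and (510,208) agree with the predicted pad centre to about 2 mm. I lower gently.

```bash
python3 -m crank '[{"dp":[0,0,0.01],"rot":[0,0,0]},{"dp":[0,0,0.01],"rot":[0,0,0]},{"dp":[0,0,0.01],"rot":[0,0,0]},{"dp":[0,0,0],"rot":[0,0,0]},{"dp":[0,0,0],"rot":[0,0,0]}]' | sed -n '2,4p'
python3 -m crank '[{"dp":[0,0,0.005],"rot":[0,0,0]},{"dp":[0,0,0.005],"rot":[0,0,0]},{"dp":[0,0,0],"rot":[0,0,0]},{"dp":[0,0,0],"rot":[0,0,0]},{"dp":[0,0,0],"rot":[0,0,0]}]' | sed -n '2,4p'
```

```text
tcp_pos: [0.4958, -0.2915, 0.0147]
orientation: [0.038, 0.999, -0.0, -0.0]
ft_force: [-0.2, 0.7, -1.8]
tcp_pos: [0.4958, -0.2915, 0.0137]
orientation: [0.038, 0.999, -0.0, 0.0]
ft_force: [-1.0, 0.6, 3.4]
```

```bash
python3 -m crank '[{"dp":[0,0,0],"rot":[0,0,0]},{"dp":[0,0,0],"rot":[0,0,0]},{"dp":[0,0,0],"rot":[0,0,0]},{"dp":[0,0,0],"rot":[0,0,0]},{"dp":[0,0,0],"rot":[0,0,0]}]' 1
python3 -m crank '[{"dp":[0,0,-0.1],"rot":[0,0,0]},{"dp":[0,0,-0.3],"rot":[0,0,0]},{"dp":[0,0,-0.5],"rot":[0,0,0]},{"dp":[0,0,-0.5],"rot":[0,0,0]},{"dp":[0,0.4,0],"rot":[0,0,0]}]'
python3 -m crank '[{"dp":[0,0.5,0],"rot":[0,0,0]},{"dp":[0,0.5,0],"rot":[0,0,0]},{"dp":[0,0.5,0],"rot":[0,0,0]},{"dp":[0,0.5,0],"rot":[0,0,0]},{"dp":[0,0,0],"rot":[0,0,0]}]'
python3 - <<'E'
from h import *
s=read_camera("side")[:,:,::-1];t=read_camera("top")[:,:,::-1].copy()
cv2.imwrite("pics/top7.png",t)
cv2.imwrite("pics/st7.png",np.hstack([cv2.resize(s[200:270,262:338],None,fx=5,fy=5,interpolation=0),cv2.resize(t[160:230,290:360],None,fx=5,fy=5,interpolation=0)]))
y=np.radians(-4.4); X=np.array([np.cos(y),np.sin(y),0]);Y=np.array([-np.sin(y),np.cos(y),0])
c=lambda p:((p-[290,160]+.5)*5-.5)+[380,0]
P=lambda o,q:c(proj("top",[np.array(o)+a*X+b*Y+[0,0,z] for a,b,z in q])).round(0)
print("scanner handle",P((.4958,-.2915,.006),[(-.079,-.016,.034),(-.079,.016,.034),(.034,-.016,.034),(.034,.016,.034),(.073,.023,.034),(.073,-.023,.034)]))
print("pad",P((.4958,-.2915,.006),[(-.115,.045,0),(.115,.045,0),(.115,-.045,0),(-.115,-.045,0)]))
E
```

```text
t: 23.05
tcp_pos: [0.4958, -0.2915, 0.0135]
orientation: [0.038, 0.999, 0.0, -0.0]
ft_force: [1.2, -0.5, 0.1]
gripper_width: 0.085
grasp_force: 0.0
t: 23.68
tcp_pos: [0.5033, -0.247, 0.1883]
orientation: [0.04, 0.999, -0.003, 0.005]
ft_force: [1.0, 0.0, -1.0]
gripper_width: 0.0856
grasp_force: 0.0
t: 24.3
tcp_pos: [0.5179, -0.0006, 0.1825]
orientation: [0.035, 0.999, 0.0, 0.001]
ft_force: [-0.3, -0.6, 0.9]
gripper_width: 0.0854
grasp_force: 0.0
scanner handle [[586. 280.]
 [543. 277.]
 [594. 131.]
 [552. 128.]
 [545.  76.]
 [606.  81.]]
pad [[496. 325.]
 [513.  28.]
 [629.  37.]
 [614. 334.]]
```

View pics/st7.png

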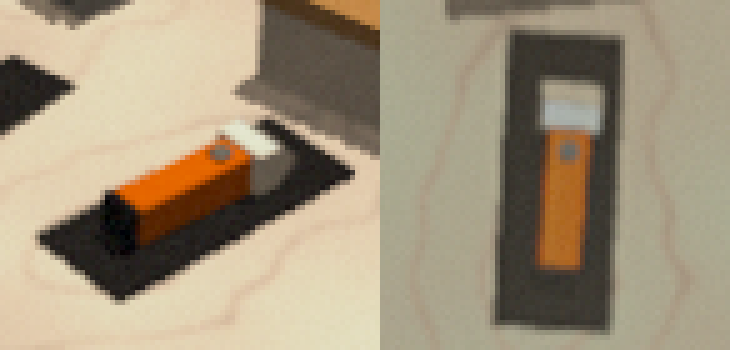

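The scanner is upright in both views. In the top view its handle and head (centre column about 570) and the pad (centre column about 560) are both shifted about 3.5 crop px from prediction, so it is centred to about 1 mm and lined up. The arm is clear, so I hand in.

```bash
python3 -c "
from cell import *
print(get_obs()['t'],hand_in())"
```

```text
the job is handed in; nothing more can be done
24.4 None
```

The job is handed in at 24.4 s: I held the scanner on the red tray's tag for about 3 s, pushed the tray home to its stop, and set the scanner back upright, centred and lined up on its pad by my measurements.

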